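# Set out and count the porcelain pots at the collectors' market stall

### The job

Slide each white porcelain pot standing on the left, without lifting it, on to the felt mat of its own size on the right (small pot on the smallest mat, medium on the middle one, large on the largest), centred so that its foot stands on the felt. Turn the dial of the stock counter clockwise from its zero by exactly two clicks for every pot there is (one for the pot, one for its lid), and only when all that is done push the counter's lever fully over to the far side to lock the count. Leave the other goods where they are.

Things in the scene. Friction and masses are not known exactly. Their poses are not given: they have to be found in the camera images.
- pot_small: the small lidded porcelain pot: white straight cylinder, 58 mm across, body with lid 40 mm high, smooth foot (friction about 0.35), on top an upright cylindrical knob 22 mm across and 26 mm tall (total 66 mm); one rigid piece; origin at the centre of its underside, z up; 0.25 kg give or take a third. Starts in the left half; may be absent
- pot_medium: the medium lidded porcelain pot: white straight cylinder, 76 mm across, body with lid 46 mm high, smooth foot (friction about 0.35), on top an upright cylindrical knob 22 mm across and 26 mm tall (total 72 mm); one rigid piece; origin at the centre of its underside, z up; 0.38 kg give or take a third. Starts in the left half; may be absent
- pot_large: the large lidded porcelain pot: white straight cylinder, 94 mm across, body with lid 52 mm high, smooth foot (friction about 0.35), on top an upright cylindrical knob 22 mm across and 26 mm tall (total 78 mm); one rigid piece; origin at the centre of its underside, z up; 0.55 kg give or take a third. Starts in the left half; may be absent
- mat_small: round grey felt mat for the small pot, 74 mm across (16 mm wider than the pot's foot) with a dark line near its edge; fixed, about 1 mm thin and no obstacle: pots slide on to it over the table at height 0; origin at its centre. The three mats lie in the right half of the table
- mat_medium: round grey felt mat for the medium pot, 92 mm across (16 mm wider than the pot's foot) with a dark line near its edge; fixed, about 1 mm thin and no obstacle: pots slide on to it over the table at height 0; origin at its centre. The three mats lie in the right half of the table
- mat_large: round grey felt mat for the large pot, 110 mm across (16 mm wider than the pot's foot) with a dark line near its edge; fixed, about 1 mm thin and no obstacle: pots slide on to it over the table at height 0; origin at its centre. The three mats lie in the right half of the table
- tally: stock counter: grey fixed housing on the table, 90 mm (its x) by 190 mm (its y) by 35 mm high, origin at the centre of its underside, yaw within 0.25 rad; carries the dial at its y = +46 mm and the lever at its y = -55 mm (x = 0 for both)
- dial (a joint): angle of the click dial in rad, 0 at the start and against its zero stop, grows as the dial turns clockwise seen from above; 12 click stops a turn, so one click is 0.5236 rad; travel to 5.5 rad. About 0.15 N m takes it over from one stop to the next, it can be felt as a torque that rises, drops and reverses, and when let go it settles by itself in the nearest stop. It can be turned back
- dial_grip (a point): point on the dial's upright axis at the height to grip, 72 mm above the table. The dial is a black upright bar grip 42 mm long, 14 mm thick, from 49 to 79 mm above the table, on a 44 mm disc; at 0 the bar lies along the housing's x axis, with a white line on top of the end that points to the housing's -x; white ticks on the housing mark the stops
- lever (a joint): angle of the locking lever in rad: 0 (start) leaning 0.5 rad to the housing's -x (towards the robot), 1.0 leaning 0.5 rad to its +x; light friction (0.06 N m), stays where it is left
- lever_tip (a point): centre of the black ball (26 mm across) at the end of the lever, whose 10 mm steel rod is 55 mm long from its pivot, 57 mm above the table at the housing's x = 0, y = -55 mm; the pivot's axis is the housing's y; the ball centre is 105 mm high and 26 mm off the pivot at either end of the swing (end stops), 112 mm high upright
- salt: bystander: glass salt shaker, 36 mm across, 58 mm high, origin at the centre of its underside; leave it alone
- eggcup: bystander: brass egg cup, 38 mm across, 55 mm high, origin at the centre of its underside; leave it alone
- bell: bystander: brass hand bell, 44 mm across, 77 mm high, near the robot; origin at the centre of its underside; leave it alone
- cup: bystander: white mug, 76 mm across, 60 mm high, far side; leave it alone
- candlestick: bystander: turned wooden candlestick, 70 mm across, 120 mm high, far side; leave it alone
- paperweight: bystander: green glass paperweight, 64 mm across, 46 mm high; leave it alone
There are look-alikes about, which are no part of the job. What is shaped like the pot_small but red is not meant. What is shaped like the tally but purple is not meant.

How it is judged:
By the outcome, as a careful person would: the job done as asked, in the order asked, and still so for the second after the job is handed in, with the robot touching nothing.
Of pot_small, pot_medium, pot_large only 2 to 3 are there at a start; the rules pass over those that are not, and their reading is None.
At some moment in a run one of pot_small, pot_medium, pot_large may be knocked a few centimetres aside while the robot is not near it.
Once in a run the grip may slacken for a moment while it holds something.
It also fails if it takes over 210 s, if anything falls off the work surface, if the arm or the gripper's body presses on something with over 40 N, if the wrist force passes 120 N, or if a joint passes its speed limit or range.

### The arm

A 6-joint arm with a two-finger parallel gripper is mounted at the origin on the work surface. World frame = base frame: x ahead of the robot, y to its left, z up, the work surface at z = 0. Lengths are in mm, angles in degrees, forces in N, time in s.
With the tool pointing down it reaches from about 350 to 850 mm from the base axis. Payload 8.1 kg.
Tool frame: the origin (TCP) lies midway between the tips of the shut fingers; the grasp point (between the pads) lies 19 mm behind it; z points along the fingers, y is the line along which they close (so a half turn about z gives the same grasp; the last joint's range is limited). The gripper opens to 85 mm and grips with 20 to 120 N. Pads are 22 mm wide; open, the fingers measure 114 mm over their backs; the gripper's body (76 mm by 85 mm) begins 54 mm behind the grasp point. The pads swing forward as they close: fully open they stand 13 mm farther back than shut.
Start: joints at [-79.435, 7.471, 85.268, -0, 87.261, -4.893], TCP at [159.943, -578.294, 231.292] pointing down, gripper open.
Joint ranges: [-169.43, 169.43], [-51.17, 129.36], [1.28, 143.12], [-76.62, 256.62], [0, 156.53], [-152.29, 152.29]. Speed limits (degrees/s): [136.94, 136.94, 159.86, 180, 180, 180].

### API

Orientations are given as [roll, pitch, yaw] about the fixed x, y, z axes, in that order (R = Rz(yaw) Ry(pitch) Rx(roll)).
In Python, from bench import sense, snapshot, order, finder gives the robot as it stands.
- The arm moves only by the tool send_rows, never from a script. Its argument "steps" is a list of rows, each a list of 2 entries, a list of its own where there are three numbers: the shift along the world's x, y, z in units of 30 mm (1.0 is 30 mm), then the turn, a rotation vector about the world's x, y, z in rad. In form: [[[dx, dy, dz], [wx, wy, wz]], ...]. A call has 1 to 10 rows; each row is the pose to reach, as a shift and turn from the pose commanded when the call began; what a row does not reach only later rows make up. A row lasts 1/8 s, in which the tool goes at most 62.5 mm and 10.7 degrees, less where a joint would pass 70% of its speed; a pose out of reach is approached as far as the arm can. A call with a gripper value outside its range is refused whole. "fingers" is the closure, from 0 (fully open) to 1 (shut), set as the call begins (left out, the last holds). The fingers move at their own pace and stop on an object; "squeeze" is the grip in N (left out, the last holds). Time passes only in rows, so rows that repeat a pose let the fingers close. It gives the time, the measured TCP pose, the force, the opening and the grip force at its end, in the units of the state.
- sense(): the state, without advancing time (a new reading comes with each control period).
- snapshot(name): name is "side" or "top" or "wrist"; returns a dict with "img" (384x512x3 uint8, red, green, blue), "K" (3x3 intrinsics, pixels), "pose" (4x4, takes a point from camera to world coordinates). Camera axes: x right, y up, looking along -z (the intrinsics and any distortion apply to the point x, -y, -z); pixel columns grow to the right and rows downward; lengths in mm; the calibration is good to about 2 mm. A picture is of the moment at which its call begins. There is no depth.
- order.hand_in(): hands the job in; it is judged then, once.
Trained networks look in the newest picture that a camera, given by its name, has taken for a name from the list of things; names that differ only in an ending like _2 or _b are one class to them, and where a whole thing is asked for, a point or a joint stands for the part that bears it (a point fixed in the world has none). Each returns a list of dicts, best first, with "confidence" (0 to 1); they miss things now and then, are a little off and sometimes report something else, mostly with a low value. They report only what shows in the picture. A call takes as long as a camera call. They do not tell look-alikes from the thing itself.
- finder.find_in(label, camera): "box" ([left, top, width, height] as shares, 0 to 1, of the picture: columns of its width, rows of its height, round what is visible of it).
- finder.trace(label, camera): "mask" (384x512 bool, what is visible of it) and "box" ([left, top, width, height] as shares, 0 to 1, of the picture: columns of its width, rows of its height, round what is visible of it).
- finder.pinpoint(label, camera): "at" ([column, row] as shares, 0 to 1, of the picture: columns of its width, rows of its height: a listed point, or the origin of a listed thing).
The state is a dict: "time": time; "joint_pos": joint angles; "qd": joint speeds; "joint_efforts": joint torques, N m; "tool_pos": TCP position; "tcp_rot": TCP orientation; "ft_force": force on the tool from outside, world axes, zero at the start; "wrist_torque": the same for the moment, N m; "finger_gap": finger opening in mm; "grip_force": force on a finger pad.
Only numpy, scipy, OpenCV 4.12 (cv2) and the standard library are available. Lean on these libraries where they do the work, as an engineer would, in place of code of your own. Each camera call takes 0.05 s, during which the arm holds its last target. There are 200 camera calls.

## Working session

There is one attempt and no reset: what is moved stays moved. The work goes in short steps, Python scripts to look and compute and a tool call to move; the robot and the scene stay as the last step left them, time stands still between calls to the robot, and variables do not carry over. Pictures are saved under pics/ and viewed, at most 14 in all, crops included, and the job is handed in when it is done.

Besides the shell and the picture viewer there is one more tool, called after "Request:" as name([rows], argument=value, ...), one row to a line, values as JSON. send_rows: Moves the arm, as the interface text tells. Its arguments: {"type":"object","properties":{"steps":{"type":"array"},"fingers":{"type":"number"},"squeeze":{"type":"number"}},"required":["steps"]}

```bash
mkdir -p pics; ls
python3 - <<'E'
from bench import sense, snapshot, finder
import cv2,numpy as np
print(sense())
ims=[]
for c in ("top","side"):
    s=snapshot(c); print(c,s["K"],s["pose"].round(3) if hasattr(s["pose"],"round") else s["pose"],s.keys())
    cv2.imwrite(f"pics/{c}0.png",cv2.resize(s["img"][:,:,::-1],(800,600),interpolation=cv2.INTER_CUBIC))
    for l in ["pot_small","pot_medium","pot_large","mat_small","mat_medium","mat_large","tally","dial_grip","lever_tip"]:
        r=finder.pinpoint(l,c)
        print(l,[(round(d["at"][0]*512,1),round(d["at"][1]*384,1),round(d["confidence"],2)) for d in r])
E
```

```text
pics
{'time': 0.0, 'joint_pos': array([-7.94337711e+01,  7.51544360e+00,  8.53294289e+01,  1.31179790e-03,
        8.72597762e+01, -4.89370796e+00]), 'qd': array([-0.00691469,  0.03056417, -0.04229856,  0.11796858, -0.05887036,
        0.0400812 ]), 'joint_efforts': array([ 2.92750432e-03, -5.69394028e+01, -5.00546014e+01,  1.18887447e-04,
        1.45796745e-02, -3.49170523e-05]), 'tool_pos': array([ 159.86264082, -577.75247733,  230.2394803 ]), 'tcp_rot': array([-1.79895844e+02, -1.02327267e-02,  1.54598636e+01]), 'ft_force': array([-0.57940316,  0.55735338, -0.19092228]), 'wrist_torque': array([ 0.03729837, -0.03917087, -0.0335322 ]), 'grip_force': 0.0, 'finger_gap': 85.527460664777}
top [[433.59019208   0.         261.56427624]
 [  0.         433.59019208 196.93850625]
 [  0.           0.           1.        ]] [[-3.300000e-02  9.790000e-01 -2.020000e-01  2.535150e+02]
 [-9.990000e-01 -3.200000e-02  9.000000e-03 -6.364000e+00]
 [ 3.000000e-03  2.020000e-01  9.790000e-01  1.509577e+03]
 [ 0.000000e+00  0.000000e+00  0.000000e+00  1.000000e+00]] dict_keys(['img', 'K', 'pose'])
pot_
[... 509 characters left out ...]

 [  0.           0.           1.        ]] [[-8.94000e-01  3.01000e-01 -3.33000e-01  1.74774e+02]
 [-4.48000e-01 -6.32000e-01  6.32000e-01  7.18895e+02]
 [-2.00000e-02  7.14000e-01  7.00000e-01  8.92036e+02]
 [ 0.00000e+00  0.00000e+00  0.00000e+00  1.00000e+00]] dict_keys(['img', 'K', 'pose'])
pot_small [(177.4, 287.8, 0.95)]
pot_medium [(253.0, 285.9, 0.68)]
pot_large [(212.0, 381.0, 0.98), (317.9, 183.8, 0.25)]
mat_small [(319.7, 183.0, 0.68)]
mat_medium [(346.1, 145.9, 0.7)]
mat_large [(276.9, 158.0, 0.77), (244.6, 166.3, 0.48)]
tally [(230.1, 202.5, 0.84), (384.2, 198.1, 0.55)]
dial_grip [(216.1, 194.4, 0.77), (380.3, 189.1, 0.67)]
lever_tip [(408.2, 162.0, 0.57), (244.1, 164.1, 0.54)]
```

View pics/top0.png

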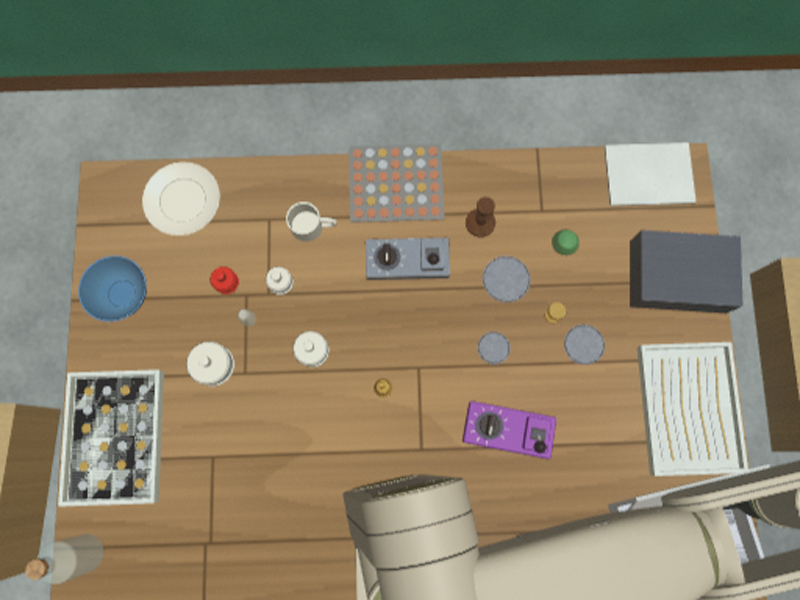

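View pics/side0.png

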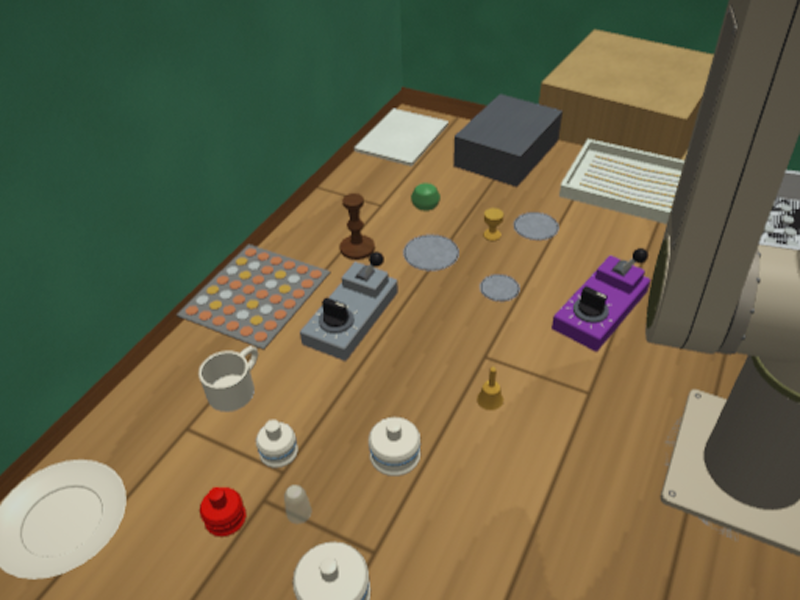

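The top view shows three white pots: small at (279,280), medium (311,348) and large (210,362). The mats are large (506,278), small (493,347) and medium (584,344). The grey tally is at (407,257), with its purple look-alike at (510,430). The red pot is at (224,280). The side view agrees.

```bash
cat > h.py <<'E'
import numpy as np, cv2
from bench import sense, snapshot, order, finder
def ray(s,uv):
    p=np.asarray(s["pose"],float);K=np.asarray(s["K"],float)
    d=np.linalg.inv(K)@[uv[0],uv[1],1]; d=p[:3,:3]@(d*[1,-1,-1]); return p[:3,3],d/np.linalg.norm(d)
def onz(s,uv,z):
    o,d=ray(s,uv); return o+d*(z-o[2])/d[2]
def tri(views):
    A=np.zeros((3,3));b=np.zeros(3);R=[ray(*v) for v in views]
    for o,d in R:
        P=np.eye(3)-np.outer(d,d);A+=P;b+=P@o
    X=np.linalg.solve(A,b); return X, max(np.linalg.norm((np.eye(3)-np.outer(d,d))@(X-o)) for o,d in R)
def proj(s,X):
    p=np.asarray(s["pose"],float);c=p[:3,:3].T@(np.asarray(X)-p[:3,3]); q=np.asarray(s["K"])@(c*[1,-1,-1]); return q[:2]/q[2]
def pins(l,c): return [(np.array(d["at"])*[512,384],d["confidence"]) for d in finder.pinpoint(l,c)]
E
python3 - <<'E'
from h import *
import itertools
S={c:snapshot(c) for c in("top","side")}
for l in "pot_small pot_medium pot_large mat_small mat_medium mat_large tally dial_grip lever_tip salt eggcup bell candlestick paperweight cup".split():
    P={c:pins(l,c) for c in S}
    for a,b in itertools.product(P["top"][:3],P["side"][:3]):
        X,e=tri([(S["top"],a[0]),(S["side"],b[0])])
        if e<12: print(l,X.round(1),round(e,1),a[1].__round__(2),b[1].__round__(2),onz(S["top"],a[0],X[2]*0).round(0)[:2])
E
```

```text
pot_small [636.9 272.6  -6. ] 3.0 0.59 0.84 [638. 273.]
pot_small [630.4 398.8   4.4] 0.7 0.49 0.6 [631. 400.]
pot_medium [475.3 191.7   1.7] 3.0 0.56 0.93 [473. 191.]
pot_large [451.4 418.4 -18.1] 0.3 0.71 0.72 [449. 414.]
mat_small [ 464.1 -207.7    2.9] 2.4 0.54 0.65 [ 462. -209.]
mat_medium [ 464.9 -404.7   16.7] 2.0 0.8 0.82 [ 465. -409.]
mat_large [ 6.293e+02 -2.510e+02 -3.000e-01] 9.0 0.93 0.65 [ 638. -249.]
tally [ 279.5 -233.6   -7.8] 2.5 0.77 0.56 [ 277. -233.]
tally [670.7 -19.7   3.2] 6.1 0.68 0.89 [678. -18.]
dial_grip [ 298.9 -178.1   65. ] 3.2 0.61 0.8 [ 298. -186.]
lever_tip [650.3 -85.1  98.8] 0.9 0.52 0.68 [677. -91.]
eggcup [ 539.  -335.4    4.6] 0.9 0.6 0.66 [ 541. -336.]
bell [380.8  50.7  10.3] 0.7 0.43 0.61 [382.  51.]
candlestick [ 775.5 -211.6  -23. ] 8.0 0.69 0.84 [ 760. -211.]
cup [766.8 212.4   8.9] 3.7 0.96 0.86 [773. 215.]
```

Request:
send_rows([
  [[9.3, 9.3, 2.3], [0, 0, -0.27]],
  [[9.3, 9.3, 2.3], [0, 0, -0.27]],
  [[9.3, 9.3, 2.3], [0, 0, -0.27]],
  [[9.3, 9.3, 2.3], [0, 0, -0.27]],
  [[9.3, 9.3, 2.3], [0, 0, -0.27]],
  [[9.3, 9.3, 2.3], [0, 0, -0.27]],
  [[9.3, 9.3, 2.3], [0, 0, -0.27]],
  [[9.3, 9.3, 2.3], [0, 0, -0.27]],
  [[9.3, 9.3, 2.3], [0, 0, -0.27]],
  [[9.3, 9.3, 2.3], [0, 0, -0.27]],
])

```text
time: 3.85
tool_pos: [438.1, -300.1, 299.9]
tcp_rot: [-180.0, 0.0, -0.1]
ft_force: [-0.4, -0.4, 0.0]
finger_gap: 85.5
grip_force: 0.0
```

```bash
cat >> h.py <<'E'
def masks(l,c): return [(d["mask"],d["confidence"]) for d in finder.trace(l,c)]
def cen(m):
    M=cv2.moments(m.astype(np.uint8),True); return np.array([M["m10"]/M["m00"],M["m01"]/M["m00"]])
def ground(s,m,z):
    "contour of a flat thing at height z -> centre, equivalent diameter, minAreaRect in world"
    c=max(cv2.findContours(m.astype(np.uint8),cv2.RETR_EXTERNAL,cv2.CHAIN_APPROX_NONE)[0],key=cv2.contourArea)[:,0]
    w=np.array([onz(s,p,z)[:2] for p in c],np.float32)
    M=cv2.moments(w); return np.array([M["m10"],M["m01"]])/M["m00"], 2*np.sqrt(abs(M["m00"])/np.pi), cv2.minAreaRect(w)
E
python3 - <<'E'
from h import *
st=sense();print(st["tool_pos"],st["tcp_rot"],st["joint_pos"].round(1))
for c in("top","side","wrist"):
    s=snapshot(c)
    if c=="wrist":
        print(s["K"],s["pose"].round(3)); cv2.imwrite("pics/w1.png",s["img"][:,:,::-1])
    for l in "mat_small mat_medium mat_large tally".split():
        for m,k in masks(l,c)[:2]:
            g=ground(s,m,1 if l!="tally" else 35); print(c,l,round(k,2),g[0].round(1),g[1].round(1),np.round(g[2][0],1),np.round(g[2][1],1),round(g[2][2],1))
E
```

```text
[ 438.07964592 -300.14959932  299.91414433] [-1.79991230e+02  3.57411451e-02 -1.02651769e-01] [-39.9  -4.3  90.1  -0.   94.2  50.2]
top mat_small 0.86 [ 468.8 -207.3] 70.2 [ 468.3 -207.4] [66.8 71.2] 86.9
top mat_medium 0.67 [ 448.4 -405.7] 55.8 [ 447.6 -406.2] [85.7 44. ] 77.6
top mat_medium 0.6 [452.7 428. ] 102.4 [452.  426.9] [109.8  94.6] 88.1
top mat_large 0.81 [ 628.1 -245.7] 106.1 [ 628.3 -245.4] [104.2 107.6] 86.9
top mat_large 0.55 [679.8 -79.7] 23.1 [679.8 -80.5] [21.7 22.5] 87.8
top tally 0.98 [672.3 -23.1] 151.9 [672.3 -22.5] [190.4 102.4] 88.2
top tally 0.63 [670.4 -78.7] 21.6 [670.2 -78.8] [21.2 22. ] 87.8
side mat_small 0.71 [ 467.6 -207.8] 71.9 [ 469.1 -209.7] [73.  72.4] 25.4
side mat_small 0.6 [789.5 188.7] 110.7 [792.2 191.3] [ 93.9 135.3] 31.6
side mat_medium 0.94 [ 470.6 -411. ] 92.9 [ 471.4 -413.7] [92.9 92.9] 25.1
side mat_large 0.84 [ 625.8 -244.8] 108.6 [ 624.9 -245. ] [109.7 110.4] 64.0
side tally 0.78 [ 281.8 -223.6] 168.0 [ 276.5 -244.1] [288.3  99. ] 77.1
side tally 0.75 [669.9 -17.1] 171.2 [669.1 -32.8] [110.2 264.1] 0.9
[[343.01338238   0.         259.03775057]
 [  0.         343.01338238 190.73709495]
 [  0.           0.           1.        ]] [[-2.00000e-03  9.56000e-01  2.93000e-01  5.13237e+02]
 [-1.00000e+00 -2.00000e-03  1.00000e-03 -2.99280e+02]
 [ 1.00000e-03 -2.93000e-01  9.56000e-01  4.42626e+02]
 [ 0.00000e+00  0.00000e+00  0.00000e+00  1.00000e+00]]
wrist mat_small 0.64 [ 469.2 -209.2] 72.9 [ 469.5 -209. ] [72.4 72.8] 87.8
wrist mat_medium 0.94 [ 469.7 -413.1] 91.1 [ 469.7 -412.4] [91.1 91.3] 5.7
wrist mat_large 0.78 [ 593.  -247.6] 56.8 [ 590.  -247.5] [100.2  34.8] 89.9
wrist tally 0.79 [ 287.4 -241. ] 153.4 [ 267.  -224.8] [188.1 158.7] 76.7
```

Request:
send_rows([
  [[1, 17, 0], [0, 0, 0]],
  [[1, 17, 0], [0, 0, 0]],
  [[1, 17, 0], [0, 0, 0]],
  [[1, 17, 0], [0, 0, 0]],
  [[1, 17, 0], [0, 0, 0]],
  [[1, 17, 0], [0, 0, 0]],
  [[1, 17, 0], [0, 0, 0]],
  [[1, 17, 0], [0, 0, 0]],
  [[1, 17, 0], [0, 0, 0]],
  [[1, 17, 0], [0, 0, 0]],
])

```text
time: 5.85
tool_pos: [468.7, 211.1, 300.1]
tcp_rot: [180.0, 0.0, 0.1]
ft_force: [-0.0, 0.1, -0.4]
finger_gap: 85.5
grip_force: 0.0
```

Run:
```python
from h import *
st=sense();print(st["time"],st["tool_pos"])
S={c:snapshot(c) for c in("top","side","wrist")}
cv2.imwrite("pics/w2.png",S["wrist"]["img"][:,:,::-1])
for l in "pot_small pot_medium pot_large salt".split():
    for c in S:
        for a,k in pins(l,c)[:3]: print(l,c,a.round(1),round(k,2),onz(S[c],a,0).round(1)[:2])
```

```text
5.85 [468.73386    211.12292311 300.05776956]
pot_small top [180.7 178.9] 0.43 [639.5 266.6]
pot_small side [179.1 290. ] 0.83 [631.2 273.1]
pot_small side [145.  330.5] 0.67 [639.5 392.9]
pot_small wrist [207.    3.8] 0.87 [633.9 268.8]
pot_medium top [204.1 222.8] 0.71 [478.1 183.8]
pot_medium side [252.6 288.8] 0.59 [477.8 195. ]
pot_medium wrist [269.9 140. ] 0.82 [476.1 195.1]
pot_large top [137.9 232.4] 0.44 [451.8 415. ]
pot_large side [212.9 382.2] 0.65 [447.9 425.2]
pot_large wrist [100.4 160.6] 0.71 [449.7 417.4]
salt top [202.  223.7] 0.29 [475.1 191.1]
salt side [186.5 328.5] 0.56 [560.5 349.1]
salt wrist [149.4  79.5] 0.74 [550.8 343.4]
```

View pics/w2.png

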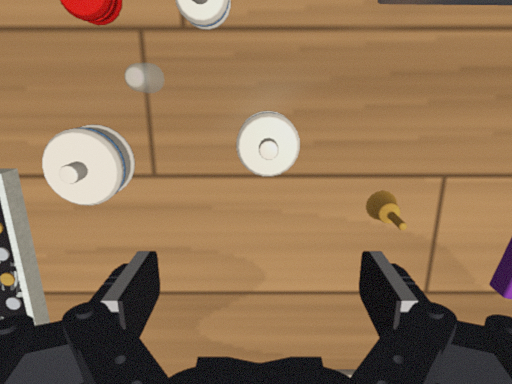

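The wrist view shows the medium pot's knob at (268,149), the large pot's at (70,171), salt at (145,78), the small pot at (205,8) and the bell at (385,207). I'll fit each pot's silhouette to get its position.

```bash
cat >> h.py <<'E'
from scipy.optimize import minimize
DIM=dict(pot_small=(29,40),pot_medium=(38,46),pot_large=(47,52))
def sil(s,l,x,y,up=4):
    r,h=DIM[l]; t=np.linspace(0,2*np.pi,40); im=np.zeros((384*up,512*up),np.uint8)
    for R,z0,z1 in((r,0,h),(11,h,h+26)):
        P=np.array([proj(s,[x+R*np.cos(a),y+R*np.sin(a),z]) for z in(z0,z1) for a in t])
        cv2.fillConvexPoly(im,cv2.convexHull(((P+.5)*up).round().astype(np.int32)),1)
    return cv2.resize(im.astype(np.float32),(512,384),interpolation=cv2.INTER_AREA)
def fit(s,l,m,xy):
    f=lambda p:1-np.minimum(S:=sil(s,l,*p),m).sum()/np.maximum(S,m).sum()
    r=minimize(f,xy,method="Nelder-Mead",options=dict(initial_simplex=np.array(xy)+[[0,0],[10,0],[0,10]],xatol=.3,fatol=1e-4)); return r.x,1-r.fun
def locate(l,cams=("top","side","wrist"),guess=None,far=80):
    out=[]
    for c in cams:
        s=snapshot(c)
        for m,k in masks(l,c)[:3]:
            g0=onz(s,cen(m),25)[:2]
            if guess is not None and np.linalg.norm(g0-guess)>far: continue
            if s["img"][m].astype(float).mean(0)@[1,-.5,-.5]>40: continue
            x,q=fit(s,l,m.astype(np.float32),g0); out.append((c,x.round(1),round(q,2),round(k,2)))
            print(l,*out[-1]); break
    return out
E
python3 - <<'E'
from h import *
locate("pot_medium",guess=[475,190]);locate("pot_large",guess=[450,416]);locate("pot_small",guess=[635,270])
s=snapshot("wrist"); print(onz(s,[268,149],72),onz(s,[70,172],78))
E
```

```text
pot_medium top [481.9 188.1] 0.39 0.6
pot_medium side [477.1 198. ] 0.86 0.66
pot_large top [451.  421.3] 0.18 0.49
pot_large side [446.9 422.5] 0.97 0.66
pot_large wrist [452.3 415.5] 0.93 0.89
pot_small side [635.2 272. ] 0.92 0.55
pot_small wrist [636.8 269.8] 0.97 0.91
[477.11714801 200.66441003  72.        ] [453.2599951  417.05788188  78.        ]
```

Request:
send_rows([
  [[-0.3, -0.4, -3], [0, 0, 0]],
  [[-0.3, -0.4, -3], [0, 0, 0]],
  [[-0.3, -0.4, -3], [0, 0, 0]],
  [[-0.3, -0.4, -3], [0, 0, 0]],
], fingers=0.35)

```text
time: 8.05
tool_pos: [460.9, 199.1, 212.1]
tcp_rot: [-180.0, -0.1, -0.0]
ft_force: [0.4, 0.3, -0.3]
finger_gap: 55.4
grip_force: 0.0
```

```bash
cat >> h.py <<'E'
def knob(l,guess,name=None):
    "wrist view: knob top circle by fitting to edges; prints crop position"
    s=snapshot("wrist"); h=DIM[l][1]+26; p=proj(s,[*guess,h])
    if name: cv2.imwrite(name,s["img"][:,:,::-1])
    g=cv2.GaussianBlur(cv2.cvtColor(s["img"],cv2.COLOR_RGB2GRAY),(0,0),1).astype(np.float32)
    G=np.hypot(cv2.Sobel(g,5,1,0),cv2.Sobel(g,5,0,1)); t=np.linspace(0,2*np.pi,60)
    def f(q,r,z):
        P=np.array([proj(s,[q[0]+r*np.cos(a),q[1]+r*np.sin(a),z]) for a in t],np.float32)
        return cv2.remap(G,P[None,:,0],P[None,:,1],cv2.INTER_LINEAR).mean()
    for nm,r,z in(("knob",11,h),("lid",h and DIM[l][0],DIM[l][1])):
        b=max((( f(q,r,z),q) for q in [(guess[0]+i,guess[1]+j) for i in range(-14,15) for j in range(-14,15)]),key=lambda v:v[0])
        print(l,nm,b)
E
python3 - <<'E'
from h import *
st=sense();print(st["time"],st["tool_pos"],st["finger_gap"])
locate("pot_medium",guess=[475,190]); knob("pot_medium",(477,197),"pics/w3.png")
E
```

```text
8.05 [460.85080065 199.06920906 212.10809375] 55.44496912616958
pot_medium top [470.6 197.3] 0.16 0.61
pot_medium side [476.1 197.6] 0.85 0.95
pot_medium wrist [477.1 198.9] 0.94 0.83
pot_medium knob (np.float32(128.3454), (479, 199))
pot_medium lid (np.float32(90.94984), (479, 200))
```

View pics/w3.png

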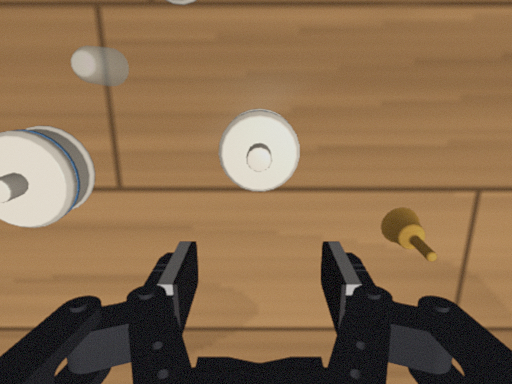

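Request:
send_rows([
  [[0.6, 0, -3], [0, 0, 0]],
  [[0.6, 0, -3], [0, 0, 0]],
  [[0.6, 0, -4], [0, 0, 0]],
  [[0.6, 0, -4.6], [0, 0, 0]],
  [[0.6, 0, -5], [0, 0, 0]],
  [[0.6, 0, -5.3], [0, 0, 0]],
  [[0.6, 0, -5.3], [0, 0, 0]],
])

```text
time: 9.28
tool_pos: [477.9, 198.7, 51.2]
tcp_rot: [180.0, 0.0, -0.0]
ft_force: [-0.2, 0.2, 0.0]
finger_gap: 55.6
grip_force: 0.0
```

Request:
send_rows([
  [[0, 0, 0], [0, 0, 0]],
  [[0, 0, 0], [0, 0, 0]],
  [[0, 0, 0], [0, 0, 0]],
  [[0, 0, 0], [0, 0, 0]],
  [[0, 0, 0], [0, 0, 0]],
  [[0, 0, 0], [0, 0, 0]],
], fingers=1, squeeze=40)

```text
time: 10.02
tool_pos: [478.6, 199.0, 52.2]
tcp_rot: [-180.0, -0.1, -0.0]
ft_force: [-0.4, 0.7, 5.8]
finger_gap: 20.2
grip_force: 39.2
```

Request:
send_rows([
  [[0, -0.4, 0], [0, 0, 0]],
  [[0, -1.2, 0], [0, 0, 0]],
  [[0, -2, 0], [0, 0, 0]],
  [[0, -3, 0], [0, 0, 0]],
  [[0, -4, 0], [0, 0, 0]],
  [[0, -5, 0], [0, 0, 0]],
  [[0, -6, 0], [0, 0, 0]],
  [[0, -7, 0], [0, 0, 0]],
  [[0, -7.6, 0], [0, 0, 0]],
  [[0, -8, 0], [0, 0, 0]],
])

```text
time: 11.28
tool_pos: [478.6, -41.9, 52.2]
tcp_rot: [-179.9, -0.1, -0.1]
ft_force: [-0.5, 5.6, 7.9]
finger_gap: 20.2
grip_force: 40.0
```

Run:
```python
from h import *
st=sense();print(st["time"],st["tool_pos"],st["finger_gap"],st["grip_force"],st["ft_force"],st["wrist_torque"])
cv2.imwrite("pics/w4.png",np.hstack([snapshot("wrist")["img"]])[:,:,::-1])
```

```text
11.275 [478.63586313 -41.85152372  52.21824707] 20.195664576039473 40.01101791858673 [-0.4676139   5.57997823  7.86429247] [ 0.90955306  0.01881047 -0.0164368 ]
```

View pics/w4.png

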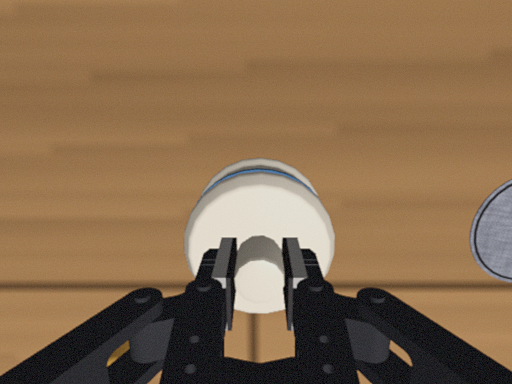

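The pot is held, with its knob at (260,280) between the pads. I'll carry on.

Request:
send_rows([
  [[0, -0.4, 0], [0, 0, 0]],
  [[0, -1.2, 0], [0, 0, 0]],
  [[0, -2, 0], [0, 0, 0]],
  [[-0.1, -3, 0], [0, 0, 0]],
  [[-0.1, -4, 0], [0, 0, 0]],
  [[-0.2, -5, 0], [0, 0, 0]],
  [[-0.2, -6, 0], [0, 0, 0]],
  [[-0.3, -7, 0], [0, 0, 0]],
  [[-0.3, -7.6, 0], [0, 0, 0]],
  [[-0.3, -8, 0], [0, 0, 0]],
])

```text
time: 12.58
tool_pos: [469.2, -281.9, 52.2]
tcp_rot: [-180.0, -0.1, -0.1]
ft_force: [-0.3, 6.7, 10.4]
finger_gap: 20.9
grip_force: 40.5
```

Request:
send_rows([
  [[0, -0.6, 0], [0, 0, 0]],
  [[0, -1.4, 0], [0, 0, 0]],
  [[0, -2.4, 0], [0, 0, 0]],
  [[0, -3.3, 0], [0, 0, 0]],
  [[0, -4, 0], [0, 0, 0]],
  [[0, -4.37, 0], [0, 0, 0]],
  [[0, -4.37, 0], [0, 0, 0]],
  [[0, -4.37, 0], [0, 0, 0]],
])

```text
time: 13.58
tool_pos: [469.0, -414.1, 52.3]
tcp_rot: [179.8, -0.1, -0.0]
ft_force: [-0.8, -4.0, 4.6]
finger_gap: 19.9
grip_force: 40.1
```

Run:
```python
from h import *
st=sense();print(st["time"],st["tool_pos"],st["finger_gap"],st["grip_force"],st["ft_force"],st["wrist_torque"])
s=snapshot("wrist");cv2.imwrite("pics/w5.png",s["img"][:,:,::-1])
locate("pot_medium",("side","wrist"),(470,-412))
locate("pot_small",("side",),(636,270));locate("pot_large",("top","side",),(450,416))
```

```text
13.575 [ 468.95162505 -414.14695182   52.27401425] 19.934819581250153 40.143136382102966 [-0.79311634 -4.04958526  4.59271722] [-0.60796708  0.08034725 -0.01467791]
pot_medium side [ 467.  -411.1] 0.85 0.88
pot_medium wrist [ 466.6 -413.8] 0.69 0.8
pot_small side [634.4 272.2] 0.91 0.89
pot_large top [450.4 419.6] 0.86 0.58
pot_large side [447.6 422.4] 0.98 0.55
```

View pics/w5.png

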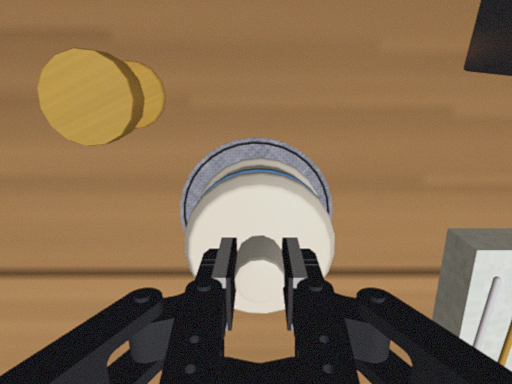

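Run:
```python
from h import *
s=snapshot("wrist"); st=sense(); p=st["tool_pos"]
print(onz(s,[258,139],1),onz(s,[181,205],1),onz(s,[331,205],1))
print(proj(s,[p[0]+38,p[1],0]))
hsv=cv2.cvtColor(s["img"],cv2.COLOR_RGB2HSV)
print([ (r,s["img"][r,258].tolist()) for r in range(135,175,2)])
```

```text
[ 514.50955252 -413.48208251    1.        ] [ 475.20957127 -367.37237246    1.        ] [ 474.91896395 -457.0593754     1.        ]
[258.63136563 151.84201652]
[(135, [157, 120, 80]), (137, [143, 111, 81]), (139, [130, 133, 145]), (141, [93, 94, 102]), (143, [38, 39, 42]), (145, [134, 136, 146]), (147, [143, 147, 158]), (149, [139, 140, 152]), (151, [122, 128, 138]), (153, [117, 118, 131]), (155, [127, 130, 141]), (157, [116, 121, 127]), (159, [158, 150, 139]), (161, [179, 171, 159]), (163, [180, 173, 158]), (165, [123, 118, 107]), (167, [104, 99, 89]), (169, [53, 82, 116]), (171, [99, 113, 135]), (173, [129, 121, 112])]
```

Request:
send_rows([
  [[0.08, 0.06, 0], [0, 0, 0]],
  [[0.08, 0.06, 0], [0, 0, 0]],
  [[0.08, 0.06, 0], [0, 0, 0]],
])

```text
time: 14.55
tool_pos: [471.1, -411.7, 52.2]
tcp_rot: [179.9, -0.0, -0.0]
ft_force: [-2.4, -2.9, 7.0]
finger_gap: 20.6
grip_force: 40.3
```

Request:
send_rows([
  [[0, 0, 0], [0, 0, 0]],
  [[0, 0, 0], [0, 0, 0]],
  [[0, 0, 0], [0, 0, 0]],
  [[0, 0, 0], [0, 0, 0]],
  [[0, 0, 1], [0, 0, 0]],
  [[0, 0, 2], [0, 0, 0]],
  [[0, 0, 4], [0, 0, 0]],
  [[0, 0, 5.5], [0, 0, 0]],
  [[0, 0, 5.5], [0, 0, 0]],
  [[0, 0, 5.5], [0, 0, 0]],
], fingers=0.35)

```text
time: 15.8
tool_pos: [471.2, -410.4, 215.7]
tcp_rot: [-180.0, 0.0, -0.0]
ft_force: [0.0, -0.7, -0.9]
finger_gap: 55.5
grip_force: 0.0
```

Run:
```python
from h import *
st=sense();print(st["time"],st["tool_pos"],st["finger_gap"])
locate("pot_medium",("side","wrist"),(470,-412)); knob("pot_medium",(469,-412))
locate("pot_small",("side",),(636,270));locate("pot_large",("top","side",),(450,416))
s=snapshot("wrist"); 
for m,k in masks("mat_medium","wrist")[:2]:
    g=ground(s,m,1);print(k,g)
```

```text
15.8 [ 471.20182132 -410.38991981  215.69149958] 55.465654523333235
pot_medium side [ 468.  -411.1] 0.92 0.7
pot_medium wrist [ 468.9 -411.9] 0.91 0.58
pot_medium knob (np.float32(130.73248), (473, -412))
pot_medium lid (np.float32(99.48696), (473, -411))
pot_small side [635.4 271.3] 0.9 0.81
pot_large top [450.1 420.4] 0.93 0.9
pot_large side [447.3 422.8] 0.98 0.72
0.74 (array([ 495.89571728, -417.07024171]), np.float64(33.692960621997514), ((486.00372314453125, -415.31146240234375), (90.5277099609375, 56.338050842285156), 82.5666275024414))
```

Run:
```python
from h import *
s=snapshot("wrist"); im=cv2.resize(s["img"][:,:,::-1].copy(),None,fx=4,fy=4,interpolation=cv2.INTER_CUBIC)
t=np.linspace(0,2*np.pi,80)
for x,y,r,z,c in((470,-412,46,1,(0,0,255)),(470,-412,38,0,(0,255,0)),(470,-412,38,46,(255,0,0)),(470,-412,11,72,(255,0,255))):
    P=np.array([proj(s,[x+r*np.cos(a),y+r*np.sin(a),z]) for a in t]); cv2.polylines(im,[((P+.5)*4).astype(np.int32)],True,c,1)
c=(proj(s,[470,-412,20])*4).astype(int); cv2.imwrite("pics/m1.png",im[max(0,c[1]-280):c[1]+280,c[0]-280:c[0]+280])
```

```text
(no output)
```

View pics/m1.png

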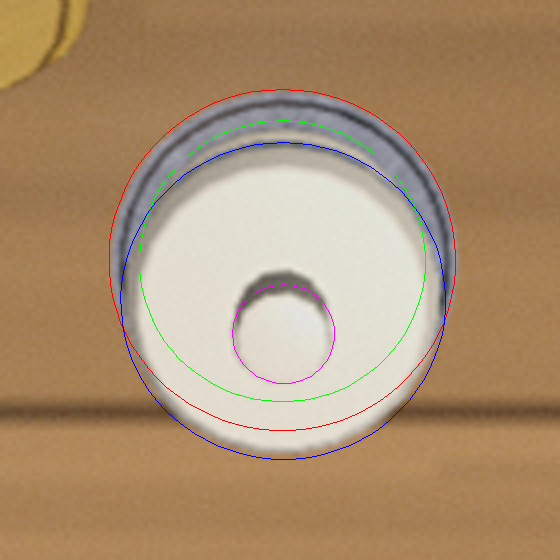

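The overlay matches: the mat edge lies on the felt edge (110–455) and the knob on its circle (283,333). The medium pot is centred, so next is the large pot.

Request:
send_rows([
  [[-0.4, 14, 1], [0, 0, 0]],
  [[-0.4, 14, 1], [0, 0, 0]],
  [[-0.4, 14, 1], [0, 0, 0]],
  [[-0.4, 14, 1], [0, 0, 0]],
  [[-0.4, 14, 1], [0, 0, 0]],
  [[-0.4, 14, 1], [0, 0, 0]],
  [[-0.4, 14, 1], [0, 0, 0]],
  [[-0.8, 27.5, 1], [0, 0, 0]],
  [[-0.8, 27.5, 1], [0, 0, 0]],
  [[-0.8, 27.5, 1], [0, 0, 0]],
])

```text
time: 17.75
tool_pos: [453.5, 198.9, 246.8]
tcp_rot: [-180.0, -0.1, -0.0]
ft_force: [1.4, -0.2, -0.5]
finger_gap: 55.7
grip_force: 0.0
```

Request:
send_rows([
  [[-0.4, 8.5, 0], [0, 0, 0]],
  [[-0.4, 8.5, 0], [0, 0, 0]],
  [[-0.4, 8.5, 0], [0, 0, 0]],
  [[-0.4, 8.5, 0], [0, 0, 0]],
  [[-0.4, 8.5, 0], [0, 0, 0]],
  [[-0.4, 8.5, 0], [0, 0, 0]],
  [[-0.4, 8.5, 0], [0, 0, 0]],
])

```text
time: 18.62
tool_pos: [442.3, 450.6, 246.7]
tcp_rot: [180.0, -0.0, -0.1]
ft_force: [-0.1, -0.7, -0.2]
finger_gap: 55.6
grip_force: 0.0
```

```bash
cat >> h.py <<'E'
def ov(name,items,c0,half=280,up=4):
    s=snapshot("wrist"); im=cv2.resize(s["img"][:,:,::-1].copy(),None,fx=up,fy=up,interpolation=cv2.INTER_CUBIC)
    t=np.linspace(0,2*np.pi,80)
    for x,y,r,z,c in items:
        P=np.array([proj(s,[x+r*np.cos(a),y+r*np.sin(a),z]) for a in t]); cv2.polylines(im,[((P+.5)*up).astype(np.int32)],True,c,1)
    c=(proj(s,c0)*up).astype(int); cv2.imwrite(name,im[max(0,c[1]-half):c[1]+half,max(0,c[0]-half):c[0]+half])
E
python3 - <<'E'
from h import *
st=sense();print(st["time"],st["tool_pos"],st["finger_gap"],st["joint_pos"].round())
locate("pot_large",("top","side","wrist"),(450,416)); knob("pot_large",(450,419))
locate("pot_small",("side",),(636,270))
E
```

```text
18.625 [442.33518489 450.58570823 246.7278349 ] 55.6356716440095 [ 41.  12.  79.  -0.  89. 131.]
pot_large top [449.  418.7] 0.93 0.66
pot_large side [446.5 424. ] 0.97 0.79
pot_large wrist [451.1 419.6] 0.96 0.88
pot_large knob (np.float32(139.80566), (453, 421))
pot_large lid (np.float32(90.77675), (452, 422))
```

Request:
send_rows([
  [[0.3, -1, -1.5], [0, 0, 0]],
  [[0.3, -1, -3], [0, 0, 0]],
  [[0.3, -1, -4.5], [0, 0, 0]],
  [[0.3, -1, -5.5], [0, 0, 0]],
  [[0.3, -1, -6], [0, 0, 0]],
  [[0.3, -1, -6.25], [0, 0, 0]],
  [[0.3, -1, -6.25], [0, 0, 0]],
  [[0.3, -1, -6.25], [0, 0, 0]],
])

```text
time: 20.08
tool_pos: [451.7, 422.5, 60.4]
tcp_rot: [-179.9, -0.1, -0.0]
ft_force: [-0.0, -0.6, -0.7]
finger_gap: 55.7
grip_force: 0.0
```

Request:
send_rows([
  [[0, 0, 0], [0, 0, 0]],
  [[0, 0, 0], [0, 0, 0]],
  [[0, 0, 0], [0, 0, 0]],
  [[0, 0, 0], [0, 0, 0]],
  [[0, 0, 0], [0, 0, 0]],
  [[0, 0, 0], [0, 0, 0]],
], fingers=1, squeeze=50)

```text
time: 20.82
tool_pos: [451.3, 422.1, 59.8]
tcp_rot: [-180.0, -0.1, -0.0]
ft_force: [-0.7, -2.3, 6.8]
finger_gap: 20.0
grip_force: 49.0
```

Request:
send_rows([
  [[0, -0.4, 0], [0, 0, 0]],
  [[0.1, -1.2, 0], [0, 0, 0]],
  [[0.3, -2, 0], [0, 0, 0]],
  [[0.5, -3, 0], [0, 0, 0]],
  [[0.7, -4, 0], [0, 0, 0]],
  [[0.9, -5, 0], [0, 0, 0]],
  [[1.1, -6, 0], [0, 0, 0]],
  [[1.2, -7, 0], [0, 0, 0]],
  [[1.3, -7.6, 0], [0, 0, 0]],
  [[1.3, -8, 0], [0, 0, 0]],
])

```text
time: 22.08
tool_pos: [490.6, 181.4, 59.8]
tcp_rot: [-179.9, -0.1, -0.1]
ft_force: [0.0, 4.6, 6.6]
finger_gap: 19.8
grip_force: 49.6
```

Request:
send_rows([
  [[0, -0.4, 0], [0, 0, 0]],
  [[0, -1.2, 0], [0, 0, 0]],
  [[0, -2, 0], [0, 0, 0]],
  [[0, -3, 0], [0, 0, 0]],
  [[0, -4, 0], [0, 0, 0]],
  [[0, -5, 0], [0, 0, 0]],
  [[0, -6, 0], [0, 0, 0]],
  [[0, -7, 0], [0, 0, 0]],
  [[0, -7.6, 0], [0, 0, 0]],
  [[0, -8, 0], [0, 0, 0]],
])

```text
time: 23.32
tool_pos: [490.2, -58.6, 59.7]
tcp_rot: [-179.9, -0.1, -0.1]
ft_force: [-1.0, 6.2, 10.8]
finger_gap: 20.5
grip_force: 50.2
```

Request:
send_rows([
  [[0.2, -0.3, 0], [0, 0, 0]],
  [[0.6, -0.9, 0], [0, 0, 0]],
  [[1.1, -1.6, 0], [0, 0, 0]],
  [[1.7, -2.4, 0], [0, 0, 0]],
  [[2.3, -3.2, 0], [0, 0, 0]],
  [[2.9, -4, 0], [0, 0, 0]],
  [[3.5, -4.8, 0], [0, 0, 0]],
  [[4, -5.5, 0], [0, 0, 0]],
  [[4.35, -6, 0], [0, 0, 0]],
  [[4.53, -6.2, 0], [0, 0, 0]],
])

```text
time: 24.58
tool_pos: [625.4, -244.7, 59.7]
tcp_rot: [-179.9, 0.0, -0.0]
ft_force: [-5.5, 7.0, 12.7]
finger_gap: 20.0
grip_force: 50.6
```

Request:
send_rows([
  [[0, 0, 0], [0, 0, 0]],
  [[0, 0, 0], [0, 0, 0]],
])

```text
time: 24.82
tool_pos: [625.9, -245.3, 59.8]
tcp_rot: [179.9, -0.1, -0.0]
ft_force: [0.6, -1.4, 5.2]
finger_gap: 19.8
grip_force: 49.9
```

Run:
```python
from h import *
st=sense();print(st["time"],st["tool_pos"],st["finger_gap"],st["grip_force"],st["ft_force"])
p=st["tool_pos"]; m=(627,-245.5)
locate("pot_large",("side","wrist"),m)
ov("pics/l1.png",[(*m,55,1,(0,0,255)),(p[0],p[1],47,0,(0,255,0)),(p[0],p[1],11,78,(255,0,255))],[*m,10],290,3)
locate("pot_small",("top","side",),(636,270))
```

```text
24.825 [ 625.86271623 -245.25331151   59.80232207] 19.75142935606957 49.88068163394928 [ 0.63730305 -1.42387976  5.20632611]
pot_large side [ 624.4 -243.7] 0.85 0.61
pot_large wrist [ 625.2 -245.7] 0.73 0.94
pot_small top [635.7 270.8] 0.95 0.78
pot_small side [634.6 271.6] 0.9 0.57
```

View pics/l1.png

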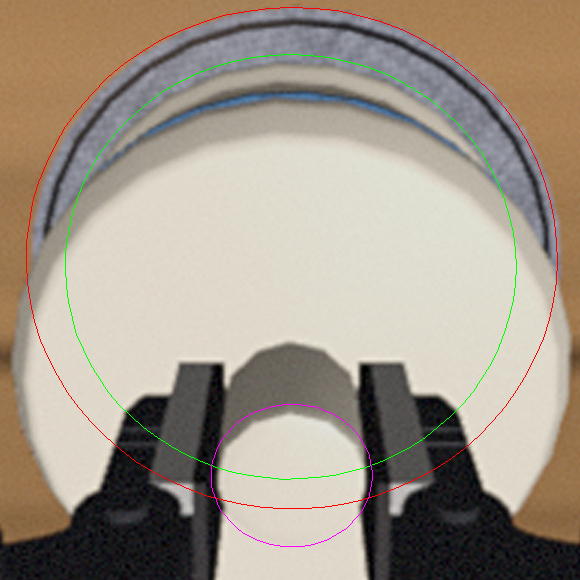

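The mat edge matches the red circle. The pot sits about 2 mm short in x and 1 mm off in y, so I'll nudge it and release.

Request:
send_rows([
  [[0.07, -0.04, 0], [0, 0, 0]],
  [[0.07, -0.04, 0], [0, 0, 0]],
  [[0.07, -0.04, 0], [0, 0, 0]],
])

```text
time: 25.65
tool_pos: [626.9, -245.8, 59.8]
tcp_rot: [180.0, 0.1, -0.0]
ft_force: [-5.3, 1.8, 9.8]
finger_gap: 19.9
grip_force: 50.3
```

Request:
send_rows([
  [[0, 0, 0], [0, 0, 0]],
  [[0, 0, 0], [0, 0, 0]],
  [[0, 0, 0], [0, 0, 0]],
  [[0, 0, 0], [0, 0, 0]],
  [[0, 0, 1], [0, 0, 0]],
  [[0, 0, 2], [0, 0, 0]],
  [[0, 0, 4], [0, 0, 0]],
  [[0, 0, 5.5], [0, 0, 0]],
  [[0, 0, 5.5], [0, 0, 0]],
  [[0, 0, 5.5], [0, 0, 0]],
], fingers=0.35)

```text
time: 26.9
tool_pos: [627.7, -245.3, 223.4]
tcp_rot: [-180.0, 0.0, -0.0]
ft_force: [-0.0, 0.1, -0.8]
finger_gap: 55.6
grip_force: 0.0
```

Run:
```python
from h import *
st=sense();print(st["time"],st["tool_pos"],st["finger_gap"])
locate("pot_large",("side","wrist"),(627,-246)); knob("pot_large",(627,-246))
locate("pot_small",("top","side",),(636,270))
```

```text
26.9 [ 627.68250836 -245.29989723  223.40440945] 55.6091074693629
pot_large side [ 625.5 -245.5] 0.89 0.58
pot_large wrist [ 626.9 -246.4] 0.95 0.75
pot_large knob (np.float32(136.01202), (630, -246))
pot_large lid (np.float32(108.78597), (630, -246))
pot_small top [635.7 271.5] 0.92 0.64
pot_small side [634.3 272.2] 0.91 0.63
```

Request:
send_rows([
  [[-0.2, 17.2, 0.3], [0, 0, 0]],
  [[-0.2, 17.2, 0.3], [0, 0, 0]],
  [[-0.2, 17.2, 0.3], [0, 0, 0]],
  [[-0.2, 17.2, 0.3], [0, 0, 0]],
  [[-0.2, 17.2, 0.3], [0, 0, 0]],
  [[-0.2, 17.2, 0.3], [0, 0, 0]],
  [[-0.2, 17.2, 0.3], [0, 0, 0]],
  [[-0.2, 17.2, 0.3], [0, 0, 0]],
  [[-0.2, 17.2, 0.3], [0, 0, 0]],
  [[-0.2, 17.2, 0.3], [0, 0, 0]],
])

```text
time: 28.6
tool_pos: [621.5, 271.4, 232.4]
tcp_rot: [180.0, 0.0, 0.1]
ft_force: [-0.1, -1.4, 0.3]
finger_gap: 55.6
grip_force: 0.0
```

Request:
send_rows([
  [[0, 0, 0], [0, 0, 0]],
  [[0, 0, 0], [0, 0, 0]],
])

```text
time: 28.85
tool_pos: [622.3, 268.7, 232.9]
tcp_rot: [180.0, -0.0, -0.1]
ft_force: [0.5, -0.3, 0.4]
finger_gap: 55.5
grip_force: 0.0
```

Run:
```python
from h import *
st=sense();print(st["time"],st["tool_pos"],st["finger_gap"])
locate("pot_small",("top","side","wrist"),(636,270)); knob("pot_small",(636,271))
```

```text
28.85 [622.27702582 268.73608292 232.92077631] 55.548942455817944
pot_small side [635.5 271.3] 0.88 0.77
pot_small wrist [636.6 270.7] 0.91 0.81
pot_small knob (np.float32(121.325516), (638, 271))
pot_small lid (np.float32(95.729904), (639, 271))
```

Request:
send_rows([
  [[0.48, 0.07, -1.5], [0, 0, 0]],
  [[0.48, 0.07, -3], [0, 0, 0]],
  [[0.48, 0.07, -4.5], [0, 0, 0]],
  [[0.48, 0.07, -5.5], [0, 0, 0]],
  [[0.48, 0.07, -6], [0, 0, 0]],
  [[0.48, 0.07, -6.2], [0, 0, 0]],
  [[0.48, 0.07, -6.2], [0, 0, 0]],
  [[0.48, 0.07, -6.2], [0, 0, 0]],
])

```text
time: 30.2
tool_pos: [637.4, 273.1, 48.7]
tcp_rot: [-179.9, -0.2, -0.0]
ft_force: [-0.1, 0.4, -0.2]
finger_gap: 55.7
grip_force: 0.0
```

Request:
send_rows([
  [[0, 0, 0], [0, 0, 0]],
  [[0, 0, 0], [0, 0, 0]],
  [[0, 0, 0], [0, 0, 0]],
  [[0, 0, 0], [0, 0, 0]],
  [[0, 0, 0], [0, 0, 0]],
  [[0, 0, 0], [0, 0, 0]],
], fingers=1, squeeze=40)

```text
time: 30.95
tool_pos: [636.7, 272.7, 47.5]
tcp_rot: [-180.0, -0.1, -0.0]
ft_force: [0.4, -1.5, 5.7]
finger_gap: 20.3
grip_force: 39.1
```

Request:
send_rows([
  [[-0.2, -0.3, 0], [0, 0, 0]],
  [[-0.6, -0.9, 0], [0, 0, 0]],
  [[-1.1, -1.6, 0], [0, 0, 0]],
  [[-1.7, -2.4, 0], [0, 0, 0]],
  [[-2.3, -3.2, 0], [0, 0, 0]],
  [[-2.9, -4, 0], [0, 0, 0]],
  [[-3.5, -4.8, 0], [0, 0, 0]],
  [[-4, -5.5, 0], [0, 0, 0]],
  [[-4.4, -6.2, 0], [0, 0, 0]],
  [[-4.6, -6.6, 0], [0, 0, 0]],
])

```text
time: 32.2
tool_pos: [498.0, 74.3, 47.4]
tcp_rot: [-179.9, -0.1, -0.0]
ft_force: [2.0, 2.9, 5.1]
finger_gap: 20.3
grip_force: 40.0
```

Request:
send_rows([
  [[0, -0.4, 0], [0, 0, 0]],
  [[-0.1, -1.2, 0], [0, 0, 0]],
  [[-0.2, -2, 0], [0, 0, 0]],
  [[-0.3, -3, 0], [0, 0, 0]],
  [[-0.4, -4, 0], [0, 0, 0]],
  [[-0.5, -5, 0], [0, 0, 0]],
  [[-0.6, -6, 0], [0, 0, 0]],
  [[-0.7, -7, 0], [0, 0, 0]],
  [[-0.8, -7.6, 0], [0, 0, 0]],
  [[-0.9, -8, 0], [0, 0, 0]],
])

```text
time: 33.45
tool_pos: [471.3, -165.6, 47.3]
tcp_rot: [-179.9, -0.1, -0.1]
ft_force: [2.7, 5.2, 8.5]
finger_gap: 20.6
grip_force: 40.4
```

Request:
send_rows([
  [[-0.02, -0.4, 0], [0, 0, 0]],
  [[-0.02, -0.9, 0], [0, 0, 0]],
  [[-0.02, -1.3, 0], [0, 0, 0]],
  [[-0.02, -1.43, 0], [0, 0, 0]],
  [[-0.02, -1.43, 0], [0, 0, 0]],
  [[-0.02, -1.43, 0], [0, 0, 0]],
])

```text
time: 34.2
tool_pos: [470.6, -208.2, 47.4]
tcp_rot: [-180.0, -0.0, -0.0]
ft_force: [-1.0, 1.5, 8.4]
finger_gap: 20.3
grip_force: 40.4
```

Run:
```python
from h import *
st=sense();print(st["time"],st["tool_pos"],st["finger_gap"],st["grip_force"],st["ft_force"])
p=st["tool_pos"]; m=(469,-208.3)
locate("pot_small",("side","wrist"),m)
ov("pics/s1.png",[(*m,37,1,(0,0,255)),(p[0],p[1],29,0,(0,255,0)),(p[0],p[1],11,66,(255,0,255))],[*m,10],260,4)
```

```text
34.2 [ 470.6437224  -208.1718851    47.35703495] 20.291023569395076 40.365344882011414 [-0.99822892  1.4714511   8.38838179]
pot_small side [ 469.5 -206.7] 0.69 0.84
pot_small wrist [ 470.4 -207.9] 0.71 0.79
```

View pics/s1.png

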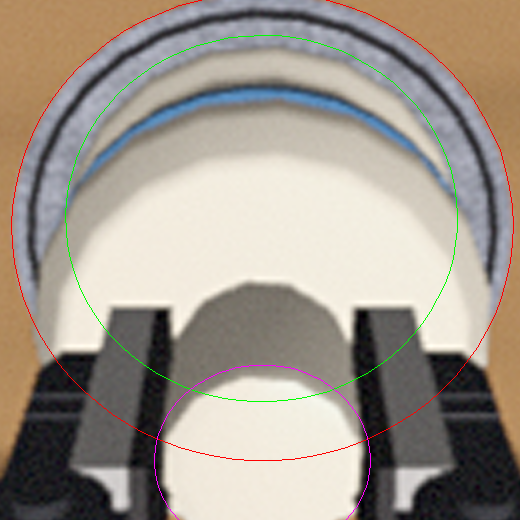

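The pot is centred on the small mat (felt ring even around the foot). I'll release it and go to the counter.

Request:
send_rows([
  [[0, 0, 0], [0, 0, 0]],
  [[0, 0, 0], [0, 0, 0]],
  [[0, 0, 0], [0, 0, 0]],
  [[0, 0, 0], [0, 0, 0]],
  [[0, 0, 1], [0, 0, 0]],
  [[0, 0, 2], [0, 0, 0]],
  [[0, 0, 4], [0, 0, 0]],
  [[0, 0, 6], [0, 0, 0]],
  [[0, 0, 8], [0, 0, 0]],
  [[0, 0, 8], [0, 0, 0]],
], fingers=0.35)

```text
time: 35.7
tool_pos: [473.1, -209.6, 293.6]
tcp_rot: [179.7, -0.6, -0.0]
ft_force: [0.2, 0.4, -0.2]
finger_gap: 55.6
grip_force: 0.0
```

Request:
send_rows([
  [[5, 6.5, 0.5], [0, 0, 0]],
  [[5, 6.5, 0.5], [0, 0, 0]],
  [[5, 6.5, 0.5], [0, 0, 0]],
  [[5, 6.5, 0.5], [0, 0, 0]],
  [[5, 6.5, 0.5], [0, 0, 0]],
  [[5, 6.5, 0.5], [0, 0, 0]],
  [[5, 6.5, 0.5], [0, 0, 0]],
  [[5, 6.5, 0.5], [0, 0, 0]],
])

```text
time: 36.7
tool_pos: [620.2, -14.4, 302.0]
tcp_rot: [180.0, -0.0, -0.1]
ft_force: [0.3, -0.9, 0.1]
finger_gap: 55.3
grip_force: 0.0
```

Run:
```python
from h import *
st=sense();print(st["time"],st["tool_pos"],st["tcp_rot"])
S={c:snapshot(c) for c in("top","side","wrist")}
for c in S: 
    for l in("pot_small","pot_medium","pot_large"): pass
cv2.imwrite("pics/t1.png",S["wrist"]["img"][:,:,::-1])
for l in("dial_grip","lever_tip","tally"):
    for c in S: print(l,c,[(a.round(1),round(k,2),onz(S[c],a,dict(dial_grip=72,lever_tip=105,tally=0)[l])[:2].round(1)) for a,k in pins(l,c)[:2]])
locate("pot_small",("side","top"),(469,-208))
locate("pot_medium",("side","top"),(469,-412))
locate("pot_large",("side","top"),(627,-246))
```

```text
36.7 [620.19881629 -14.35646358 302.03744932] [ 1.79989756e+02 -1.97095047e-02 -1.12172894e-01]
dial_grip top [(array([316. , 271.2]), 0.48, array([ 295.9, -190.1])), (array([247.9, 163.4]), 0.44, array([668.7,  22.8]))]
dial_grip side [(array([377.1, 189.4]), 0.78, array([ 301.5, -178.3])), (array([215.2, 195.2]), 0.65, array([674. ,  23.1]))]
dial_grip wrist [(array([223.1, 100.6]), 0.61, array([679.7,  23.3]))]
lever_tip top [(array([347.2, 288.1]), 0.44, array([ 238.7, -281.7]))]
lever_tip side [(array([242.1, 164.7]), 0.61, array([648.7, -81.4])), (array([407.7, 162.9]), 0.47, array([ 252.3, -276.8]))]
lever_tip wrist [(array([321.7, 132.7]), 0.98, array([650.2, -76. ]))]
tally top [(array([260.3, 166.3]), 0.85, array([677.1, -20.1])), (array([326., 279.]), 0.81, array([ 270.5, -231.9]))]
tally side [(array([385. , 200.9]), 0.8, array([ 279.8, -221.3])), (array([230.5, 203.9]), 0.6, array([661.5, -26.3]))]
tally wrist [(array([261.8,  96.4]), 0.94, array([681.8, -18. ])), (array([392.3, 356.6]), 0.79, array([ 281.7, -225.5]))]
pot_small side [ 468.2 -206.6] 0.92 0.87
pot_small top [ 469.5 -206.4] 0.93 0.78
pot_medium side [ 470.5 -411.4] 0.92 0.81
pot_medium top [ 469.1 -409.5] 0.93 0.93
pot_large side [ 627.3 -244.7] 0.89 0.78
pot_large top [ 625.4 -244.4] 0.96 0.72
```

View pics/t1.png

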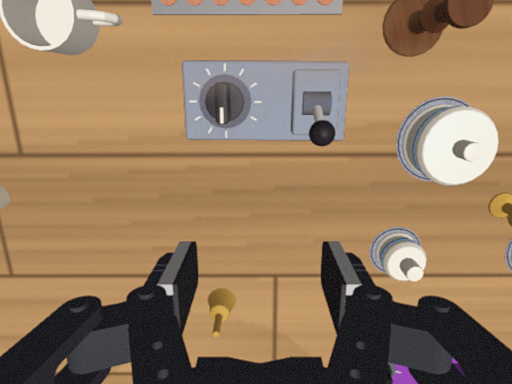

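The wrist view shows the tally's corners at (183,61), (349,63), (345,140) and (188,140). The dial is at (222,101) with its white line towards the robot, and the lever ball is at (322,133). All the pots stand on their mats.

Run:
```python
from h import *
s=snapshot("wrist")
C=np.array([onz(s,p,35)[:2] for p in[(183,61),(349,63),(345,140),(188,140)]]); print(C.round(1))
m,k=masks("tally","wrist")[0]; print(k,ground(s,m,35))
g=masks("dial_grip","wrist"); 
for m,k in g[:1]: print("dialmask",k,ground(s,m,35))
# refine: rectangle edges of the top face + tick symmetry by edge fit
g=cv2.GaussianBlur(cv2.cvtColor(s["img"],cv2.COLOR_RGB2GRAY),(0,0),1.).astype(np.float32)
G=np.hypot(cv2.Sobel(g,5,1,0),cv2.Sobel(g,5,0,1))
def f(q):
    c,sn=np.cos(q[2]),np.sin(q[2]); t=np.linspace(-1,1,60)
    L=np.concatenate([np.c_[45*np.ones(60),95*t],np.c_[-45*np.ones(60),95*t],np.c_[45*t,95*np.ones(60)],np.c_[45*t,-95*np.ones(60)]])
    W=np.c_[q[0]+c*L[:,0]-sn*L[:,1],q[1]+sn*L[:,0]+c*L[:,1],35*np.ones(240)]
    P=np.array([proj(s,w) for w in W],np.float32); return -cv2.remap(G,P[None,:,0],P[None,:,1],1).mean()
b=min(((f((x,y,a)),x,y,a) for x in np.arange(664,686,2) for y in np.arange(-30,-8,2) for a in np.arange(-.06,.061,.02)))
r=minimize(f,b[1:],method="Nelder-Mead",options=dict(initial_simplex=np.array(b[1:])+[[0,0,0],[2,0,0],[0,2,0],[0,0,.02]])); print(b,r.x,r.fun)
q=r.x; R=np.array([[np.cos(q[2]),-np.sin(q[2])],[np.sin(q[2]),np.cos(q[2])]])
print("dial",q[:2]+R@[0,46],"ball",q[:2]+R@[-26,-55])
```

```text
[[ 721.2   71.3]
 [ 718.8 -114.4]
 [ 632.5 -116.1]
 [ 632.9   71.3]]
0.68 (array([677.06296041, -22.27288532]), np.float64(145.26511531764993), ((674.4252319335938, -21.32616424560547), (189.49713134765625, 95.4326400756836), 89.90766906738281))
dialmask 0.94 (array([676.72493798,  25.29817912]), np.float64(44.07948436913387), ((677.3229370117188, 25.358688354492188), (43.838233947753906, 44.425628662109375), 39.744571685791016))
(np.float32(-42.363804), np.int64(664), np.int64(-10), np.float64(1.3877787807814457e-17)) [ 6.63192005e+02 -8.74458122e+00 -1.01963502e-03] -49.52887725830078
dial [663.23890818  37.25539486] ball [637.13593858 -63.71804213]
```

Request:
send_rows([
  [[0.5, 0.4, -1], [0, 0, 0.17]],
  [[1, 0.8, -1], [0, 0, 0.34]],
  [[1.9, 1.3, -2], [0, 0, 0.51]],
  [[1.9, 1.3, -2], [0, 0, 0.68]],
  [[1.9, 1.3, -2], [0, 0, 0.85]],
  [[1.9, 1.3, -2], [0, 0, 1.02]],
  [[1.9, 1.3, -2], [0, 0, 1.19]],
  [[1.9, 1.3, -2], [0, 0, 1.36]],
  [[1.9, 1.3, -2], [0, 0, 1.53]],
  [[1.9, 1.3, -2], [0, 0, 1.7]],
])

```text
time: 39.3
tool_pos: [677.6, 25.8, 241.7]
tcp_rot: [-180.0, -0.0, 97.7]
ft_force: [-0.7, -0.0, 0.2]
finger_gap: 55.4
grip_force: 0.0
```

Request:
send_rows([
  [[0, 0, 0], [0, 0, 0.17]],
  [[0, 0, 0], [0, 0, 0.34]],
  [[0, 0, 0], [0, 0, 0.51]],
  [[0, 0, 0], [0, 0, 0.68]],
  [[0, 0, 0], [0, 0, 0.85]],
  [[0, 0, 0], [0, 0, 1.02]],
  [[0, 0, 0], [0, 0, 1.19]],
  [[0, 0, 0], [0, 0, 1.36]],
  [[0, 0, 0], [0, 0, 1.44]],
  [[0, 0, 0], [0, 0, 1.44]],
])

```text
time: 40.55
tool_pos: [677.6, 25.8, 241.7]
tcp_rot: [-180.0, -0.0, 179.9]
ft_force: [0.8, -0.2, -0.6]
finger_gap: 55.7
grip_force: 0.0
```

Run:
```python
from h import *
st=sense();print(st["time"],st["tool_pos"],st["tcp_rot"],st["joint_pos"].round(1))
s=snapshot("wrist")
for z,l in((72,"dial_grip"),(0,"tally"),(105,"lever_tip")): print(l,[(a.round(1),round(k,2),onz(s,a,z)[:2].round(1)) for a,k in pins(l,"wrist")[:2]])
m,k=masks("dial_grip","wrist")[0]; print(k,ground(s,m,40)); 
ov("pics/d1.png",[(676.5,24.5,22,49,(0,0,255)),(676.5,24.5,7,79,(0,255,0)),(676.5,24.5,21,79,(255,0,255))],[676.5,24.5,60],280,3)
```

```text
40.55 [677.57786611  25.8195661  241.7170983 ] [-1.79999821e+02 -6.54395330e-03  1.79864199e+02] [ -2.1  19.4  70.4  -0.   90.2 -92. ]
dial_grip [(array([256.9, 169.3]), 0.63, array([677.1,  23.4]))]
tally [(array([219.1, 153.3]), 0.94, array([675.5, -20. ]))]
lever_tip [(array([136. , 145.9]), 0.76, array([649.1, -75.2]))]
0.63 (array([680.2915621 ,  25.23986837]), np.float64(45.387977151973686), ((680.4200439453125, 25.297382354736328), (46.57511901855469, 46.631996154785156), 44.93424606323242))
```

View pics/d1.png

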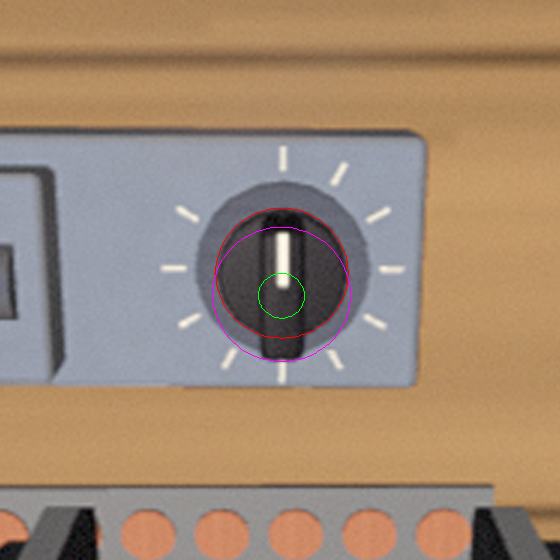

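The dial bar matches the overlay (col 282, rows 225–360) and lies along x. I'll descend and grip.

Request:
send_rows([
  [[-0.03, -0.04, -1.5], [0, 0, 0]],
  [[-0.03, -0.04, -3], [0, 0, 0]],
  [[-0.03, -0.04, -4.5], [0, 0, 0]],
  [[-0.03, -0.04, -5.5], [0, 0, 0]],
  [[-0.03, -0.04, -6], [0, 0, 0]],
  [[-0.03, -0.04, -6.25], [0, 0, 0]],
  [[-0.03, -0.04, -6.25], [0, 0, 0]],
  [[-0.03, -0.04, -6.25], [0, 0, 0]],
])

```text
time: 41.85
tool_pos: [677.9, 24.6, 56.1]
tcp_rot: [-180.0, 0.2, 179.9]
ft_force: [1.2, -0.0, 0.2]
finger_gap: 55.5
grip_force: 0.0
```

Request:
send_rows([
  [[0, 0, 0], [0, 0, 0]],
  [[0, 0, 0], [0, 0, 0]],
  [[0, 0, 0], [0, 0, 0]],
  [[0, 0, 0], [0, 0, 0]],
  [[0, 0, 0], [0, 0, 0]],
  [[0, 0, 0], [0, 0, 0]],
  [[0, 0, 0], [0, 0, 0]],
], fingers=1, squeeze=40)

```text
time: 42.72
tool_pos: [677.0, 25.0, 55.0]
tcp_rot: [180.0, 0.0, 179.9]
ft_force: [-0.9, 2.3, 5.4]
finger_gap: 13.6
grip_force: 42.2
```

Request:
send_rows([
  [[0, 0, 0], [0, 0, -0.1]],
  [[0, 0, 0], [0, 0, -0.2]],
  [[0, 0, 0], [0, 0, -0.3]],
  [[0, 0, 0], [0, 0, -0.4]],
  [[0, 0, 0], [0, 0, -0.5]],
  [[0, 0, 0], [0, 0, -0.6]],
  [[0, 0, 0], [0, 0, -0.7]],
  [[0, 0, 0], [0, 0, -0.8]],
  [[0, 0, 0], [0, 0, -0.9]],
  [[0, 0, 0], [0, 0, -1.05]],
])

```text
time: 43.98
tool_pos: [677.4, 25.8, 55.0]
tcp_rot: [179.9, -0.0, 119.5]
ft_force: [1.2, 5.5, 3.3]
finger_gap: 13.1
grip_force: 41.9
```

Run:
```python
from h import *
st=sense();print(st["time"],st["tool_pos"],st["tcp_rot"],st["finger_gap"],st["grip_force"],st["ft_force"],st["wrist_torque"])
ov("pics/d2.png",[],[676.5,24.5,60],280,3)
```

```text
43.975 [677.41752191  25.82238265  55.03168836] [ 1.79873742e+02 -2.66726561e-02  1.19521410e+02] 13.1207973479996 41.93372368812561 [1.20051849 5.53956963 3.34349533] [ 0.97625842 -0.12662335  0.0161529 ]
```

View pics/d2.png

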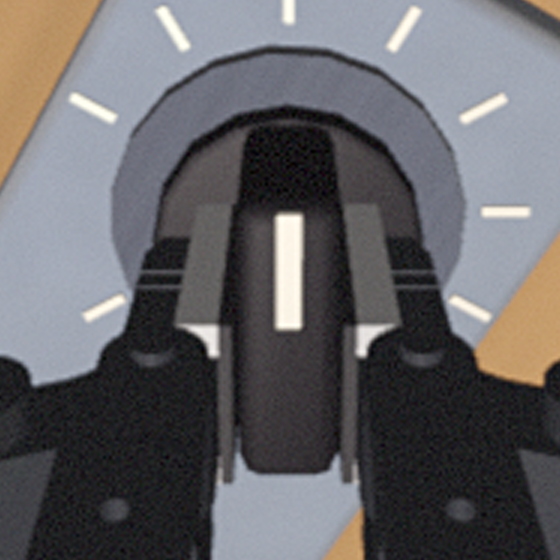

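The bar turned with the gripper by 60° and stays between the pads.

Request:
send_rows([
  [[0, 0, 0], [0, 0, -0.1]],
  [[0, 0, 0], [0, 0, -0.2]],
  [[0, 0, 0], [0, 0, -0.3]],
  [[0, 0, 0], [0, 0, -0.4]],
  [[0, 0, 0], [0, 0, -0.5]],
  [[0, 0, 0], [0, 0, -0.6]],
  [[0, 0, 0], [0, 0, -0.7]],
  [[0, 0, 0], [0, 0, -0.8]],
  [[0, 0, 0], [0, 0, -0.9]],
  [[0, 0, 0], [0, 0, -1.05]],
])

```text
time: 45.28
tool_pos: [678.3, 25.9, 55.1]
tcp_rot: [179.9, -0.2, 59.4]
ft_force: [6.1, 5.7, -0.1]
finger_gap: 13.2
grip_force: 41.4
```

Request:
send_rows([
  [[0, 0, 0], [0, 0, -0.1]],
  [[0, 0, 0], [0, 0, -0.2]],
  [[0, 0, 0], [0, 0, -0.3]],
  [[0, 0, 0], [0, 0, -0.4]],
  [[0, 0, 0], [0, 0, -0.5]],
  [[0, 0, 0], [0, 0, -0.6]],
  [[0, 0, 0], [0, 0, -0.7]],
  [[0, 0, 0], [0, 0, -0.8]],
  [[0, 0, 0], [0, 0, -0.9]],
  [[0, 0, 0], [0, 0, -1.04]],
])

```text
time: 46.52
tool_pos: [678.8, 25.1, 55.1]
tcp_rot: [-180.0, -0.3, -0.2]
ft_force: [8.4, 3.3, -1.5]
finger_gap: 13.0
grip_force: 41.2
```

Run:
```python
from h import *
st=sense();print(st["time"],st["tool_pos"],st["tcp_rot"],st["finger_gap"],st["grip_force"],st["ft_force"],st["wrist_torque"])
```

```text
46.525 [678.82284734  25.1465571   55.09703649] [-179.96066063   -0.27465569   -0.23498942] 12.998940260296562 41.16785109043121 [ 8.43154656  3.34460826 -1.4765592 ] [ 0.55497682 -1.33488561  0.01599318]
```

Request:
send_rows([
  [[0, 0, 0], [0, 0, 0]],
  [[0, 0, 0], [0, 0, 0]],
  [[0, 0, 0], [0, 0, 0]],
  [[0, 0, 0], [0, 0, 0]],
  [[0, 0, 1], [0, 0, 0]],
  [[0, 0, 2.5], [0, 0, 0]],
  [[-0.5, -1, 4.5], [0, 0, 0]],
  [[-0.5, -1, 6], [0, 0, 0]],
  [[-0.5, -1, 6], [0, 0, 0]],
  [[-0.5, -1, 6], [0, 0, 0]],
], fingers=0.35)

```text
time: 47.78
tool_pos: [661.6, -5.4, 234.1]
tcp_rot: [180.0, -0.0, 0.0]
ft_force: [-0.5, -1.4, -1.0]
finger_gap: 55.3
grip_force: 0.0
```

Run:
```python
from h import *
st=sense();print(st["time"],st["tool_pos"],st["tcp_rot"])
S={c:snapshot(c) for c in("top","side","wrist")}; s=S["wrist"]
for c in("side","wrist"): print([(c,a.round(1),round(k,2),onz(S[c],a,105)[:2].round(1)) for a,k in pins("lever_tip",c)[:2]])
ov("pics/d3.png",[(650,-77.5,13,105,(0,0,255)),(676.5,24.5,21,79,(255,0,255))],[665,-20,60],390,3)
for l,g in(("pot_small",(469,-208)),("pot_medium",(470,-412)),("pot_large",(627,-246))): locate(l,("side","top"),g)
```

```text
47.775 [661.60351653  -5.35992559 234.06567774] [ 1.79999691e+02 -2.94365020e-03  4.23630619e-03]
[('side', array([408.4, 162.6]), 0.52, array([ 250.9, -278.9])), ('side', array([241.7, 168.4]), 0.49, array([642.5, -67.6]))]
[('wrist', array([347.7, 193. ]), 0.83, array([649.9, -78.2]))]
pot_small side [ 471.8 -209.3] 0.83 0.95
pot_small top [ 470.2 -207.6] 0.92 0.51
pot_medium side [ 467.8 -415.8] 0.83 0.79
pot_medium top [ 466.9 -409.2] 0.94 0.95
pot_large side [ 624.5 -243.6] 0.94 0.67
pot_large top [ 626.4 -242.3] 0.89 0.9
```

View pics/d3.png

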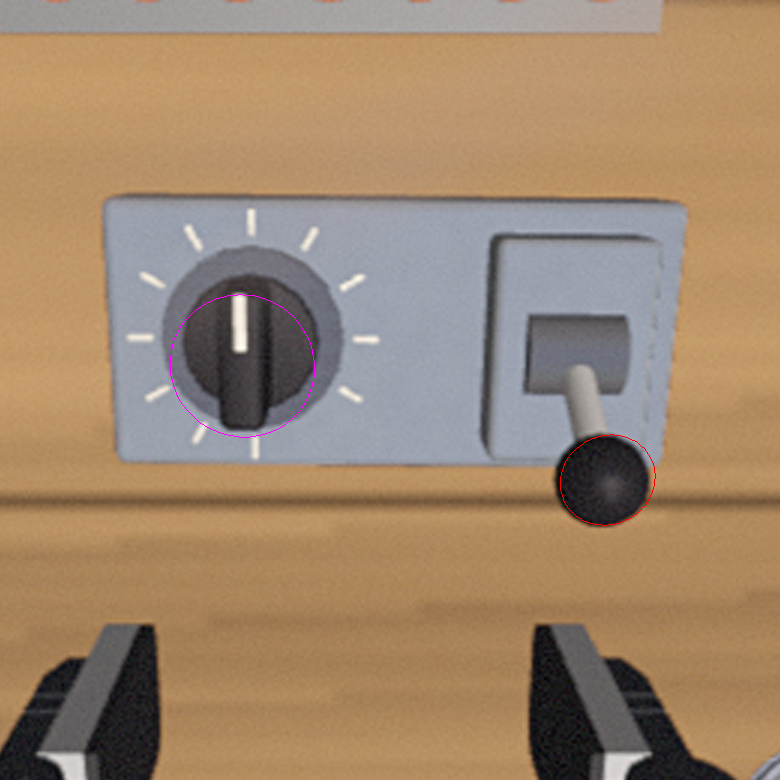

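The white line now points to the far side (240,295), i.e. 180° or six clicks. The lever ball is at (605,480) and the pots are in place. Next I'll push the lever.

Request:
send_rows([
  [[-2.3, -2.4, 0], [0, 0, 0]],
  [[-2.3, -2.4, 0], [0, 0, 0]],
  [[-2.3, -2.4, 0], [0, 0, 0]],
  [[-2.3, -2.4, 0], [0, 0, 0]],
  [[-2.3, -2.4, -2], [0, 0, 0]],
  [[-2.3, -2.4, -4], [0, 0, 0]],
  [[-2.3, -2.4, -4.7], [0, 0, 0]],
  [[-2.3, -2.4, -4.7], [0, 0, 0]],
  [[-2.3, -2.4, -4.7], [0, 0, 0]],
], fingers=1)

```text
time: 49.8
tool_pos: [594.9, -77.6, 96.4]
tcp_rot: [179.9, -0.2, 0.0]
ft_force: [-0.3, -0.5, 0.1]
finger_gap: -0.1
grip_force: 0.0
```

Request:
send_rows([
  [[0.5, 0, 0], [0, 0, 0]],
  [[0.9, 0, 0], [0, 0, 0]],
  [[1.2, 0, 0], [0, 0, 0]],
  [[1.5, 0, 0], [0, 0, 0]],
  [[1.8, 0, 0], [0, 0, 0]],
  [[2.1, 0, 0], [0, 0, 0]],
  [[2.4, 0, 0], [0, 0, 0]],
  [[2.6, 0, 0], [0, 0, 0]],
  [[2.7, 0, 0], [0, 0, 0]],
  [[2.7, 0, 0], [0, 0, 0]],
])

```text
time: 51.05
tool_pos: [673.8, -77.4, 93.1]
tcp_rot: [-180.0, -0.0, -0.0]
ft_force: [0.6, -0.5, -0.5]
finger_gap: 0.1
grip_force: 0.0
```

Request:
send_rows([
  [[0.1, 0, 0], [0, 0, 0]],
  [[0.2, 0, 0], [0, 0, 0]],
  [[0.25, 0, 0], [0, 0, 0]],
  [[0.25, 0, 0], [0, 0, 0]],
])

```text
time: 51.55
tool_pos: [679.9, -77.4, 92.9]
tcp_rot: [-180.0, 0.2, -0.0]
ft_force: [-7.9, 0.8, 3.1]
finger_gap: 0.0
grip_force: 4.1
```

Run:
```python
from h import *
st=sense();print(st["tool_pos"],st["ft_force"])
s=snapshot("side");snapshot("wrist")
for c in("side","wrist"): print(c,[(a.round(1),round(k,2)) for a,k in pins("lever_tip",c)[:2]])
for x in (650,702): print(proj(s,[x,-77.5,105]),proj(snapshot("wrist"),[x,-77.5,105]))
```

```text
[679.87970796 -77.37169166  92.93592632] [-7.86780602  0.75923364  3.14358818]
side [(array([407.6, 162.6]), 0.65), (array([223.1, 160.3]), 0.6)]
wrist [(array([254.9, 214.5]), 0.59)]
[240.99376642 165.4127799 ] [259.5443989  326.45865896]
[224.17462536 160.09901865] [259.37816757 219.56660827]
```

Request:
send_rows([
  [[-1, 0, 0], [0, 0, 0]],
  [[-2, 0, 0], [0, 0, 0]],
  [[-3, 0, 1], [0, 0, 0]],
  [[-3, 0, 3], [0, 0, 0]],
  [[-3, 0, 5], [0, 0, 0]],
  [[-3, 1, 6], [0, 0, 0]],
  [[-3, 2, 6], [0, 0, 0]],
  [[-3, 2, 6], [0, 0, 0]],
  [[-3, 2, 6], [0, 0, 0]],
])

```text
time: 52.98
tool_pos: [591.2, -17.6, 273.2]
tcp_rot: [180.0, -0.0, 0.0]
ft_force: [0.2, -0.8, 0.6]
finger_gap: -0.3
grip_force: 0.0
```

Run:
```python
from h import *
st=sense();print(st["time"],st["tool_pos"])
s=snapshot("wrist");snapshot("side");print([(a.round(1),onz(s,a,105).round(1)) for a,k in pins("lever_tip","wrist")[:2]])
cv2.imwrite("pics/f1.png",s["img"][:,:,::-1])
for l,g in(("pot_small",(469,-208)),("pot_medium",(470,-412)),("pot_large",(627,-246))): locate(l,("side","top","wrist"),g)
```

```text
52.975 [591.21979212 -17.63068042 273.15065571]
[]
pot_small side [ 469.8 -207.9] 0.93 0.66
pot_small top [ 468.6 -205.4] 0.85 0.5
pot_small wrist [ 470.6 -207.5] 0.89 0.68
pot_medium side [ 469.1 -412. ] 0.88 0.87
pot_medium top [ 468.8 -407.7] 0.9 0.58
pot_large side [ 624.3 -246.2] 0.93 0.69
pot_large top [ 627.  -244.9] 0.9 0.7
pot_large wrist [ 625.7 -247.2] 0.95 0.94
```

View pics/f1.png

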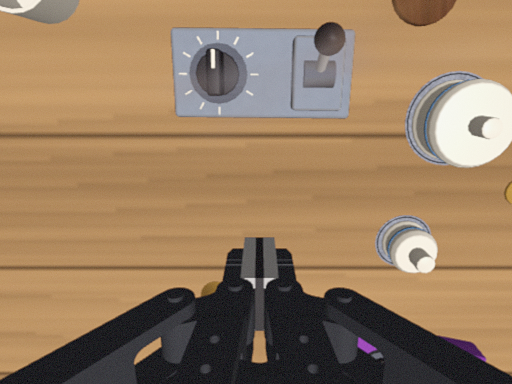

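The final picture shows the white line pointing to the far side (213,58), the lever ball over at the far side (330,39), and the pots on their mats. Handing in.

Run:
```python
from h import *
s=snapshot("wrist");x=onz(s,[330,39],105);print(x)
if x[0]>694: print(order.hand_in())
```

```text
[702.51592329 -76.92040062 105.        ]
the job is handed in; nothing more can be done
None
```

The job is handed in: all three pots were slid onto their mats and measured within about 3 mm of centre, the dial was turned six clicks, and the lever was then pushed to its far stop; no verdict came back.

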